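# Find the binding door of the spice cabinet

## Robot

A 7-joint arm with a two-finger parallel gripper is mounted at the origin on the work surface. World frame = base frame: x ahead of the robot, y to its left, z up, the work surface at z = 0. Lengths are in m, angles in rad, forces in N, time in s.
With the tool pointing down it reaches from about 0.35 to 0.9 m from the base axis. Payload 8.1 kg.
Tool frame: the origin (TCP) lies at the very end of the fingers, on their centre line; the grasp point (between the pads) lies 19 mm behind it; x points along the fingers, y is the direction in which the jaws open and shut, and the axes are right-handed (so a half turn about x gives the same grasp; the last joint's range is limited). The gripper opens to 92 mm and grips with 3 to 60 N. Pads are 19 mm wide; open, the fingers measure 130 mm over their backs; the gripper's body (75 mm by 190 mm) begins 47 mm behind the grasp point.
Start: joints at [-1.259, 0.434, 0.025, 1.573, -0.012, 1.134, -0.075], TCP at [0.252, 0.572, 0.227] pointing down, gripper open.
Joint ranges: [-2.62, 2.62], [-0.44, 2.09], [-1.27, 1.32], [0.08, 2.57], [-1.32, 4.46], [0.12, 2], [-2.74, 2.74]. Speed limits (rad/s): [2.22, 2.22, 3.01, 3.01, 3.14, 3.14, 3.14].

## Interface

Orientations are given as a rotation vector (axis times angle).
In Python, from cell import arm gives the robot as it stands.
- The arm moves only by the tool servo_tool, never from a script. Its argument "plan" is a list of rows, each a list of 2 entries, a list of its own where there are three numbers: the shift along the world's x, y, z in cm, then the turn, a rotation vector about the world's x, y, z in degrees. A call has 1 to 12 rows; each row is the pose to reach, as a shift and turn from the pose measured when the call began; what a row does not reach only later rows make up. A row lasts 1/10 s, in which the tool goes at most 50 mm and 8.59 degrees, less where a joint would pass 70% of its speed; a pose out of reach is approached as far as the arm can. A call with a gripper value outside its range is refused whole. "grip" is the opening, from 0 (shut) to 1 (fully open), set as the call begins (left out, the last holds). The fingers move at their own pace and stop on an object; "squeeze" is the grip in N (left out, the last holds). Time passes only in rows, so rows that repeat a pose let the fingers close. It gives the time, the measured TCP pose, the force and the opening at its end, in the units of the state.
- arm.observe(): the state, without advancing time (a new reading comes with each control period).
- arm.get_image(name): name is "side" or "top"; returns a dict with "frame" (400x640x3 uint8, blue, green, red), "fx", "fy", "cx", "cy" (pixels), "position" and "rotation" of the camera in the world. Camera axes: x right, y down, z forward; pixel columns grow to the right and rows downward; lengths in m; the calibration is good to about 2 mm. A picture is of the moment at which its call begins. There is no depth.
- arm.sign_off(): hands the job in, once; it reports no verdict.
Trained networks look in a picture, given as the dict that the camera call returned (one of the last four; its "shot" number tells which), for a name from the list of things; names that differ only in an ending like _2 or _b are one class to them, and where a whole thing is asked for, a point or a joint stands for the part that bears it (a point fixed in the world has none). Each returns a list of dicts, best first, with "score" (0 to 1); they miss things now and then, are a little off and sometimes report something else, mostly with a low value. They report only what shows in the picture. A call takes as long as a camera call.
- arm.search_frame(picture, query): "at" ([column, row] in pixels, amid what is visible of it).
- arm.trace(picture, query): "pixels" (400x640 bool, what is visible of it) and "at" ([column, row] in pixels, amid what is visible of it).
The state is a dict: "clock": time; "joints": joint angles; "dq": joint speeds; "joint_efforts": joint torques, N m; "position": TCP position; "ee_rot": TCP orientation; "force": force on the tool from outside, world axes, zero at the start; "ft_torque": the same for the moment, N m; "width": opening from 0.0 (shut) to 1.0 (fully open).
Only numpy, scipy, OpenCV 4.12 (cv2) and the standard library are available. Lean on these libraries where they do the work, as an engineer would, in place of code of your own. Each camera call takes 0.05 s, during which the arm holds its last target.

## Task

One of the two doors of the little spice cabinet binds part-way through its swing and the other swings freely, but they look the same. Gently swing each door outwards to feel which is which, never forcing the binding one on past the point where it stiffens; finish with the free door standing wide open, about square to the cabinet, the binding one pushed fully shut, and everything else left as it was.

Things in the scene. Friction and masses are not known exactly. Their poses are not given: they have to be found in the camera images.
- cabinet: small wooden spice cabinet, fixed to the platform, 150 deep x 350 wide x 150 high; open front, closed by two doors side by side; its empty inside is to take the jars. Origin: centre of its underside; its own -x is the front (doors' side, towards the robot), +y its left door's side, z up
- swing_left (a joint): left door (cabinet's own +y side), pale wood, 156 wide x 136 high x 14 thick, upright hinge at its outer edge; value in rad: 0 shut, grows as the free edge swings out to the front, stops at 1.75; stays where it is left. A free door needs about 1 N at the bar. Exactly one of the two doors binds; they look alike
- swing_right (a joint): right door (own -y side), mirror image of the left, same values and behaviour. The binding door, whichever it is, meets resistance from somewhere between 0.6 and 0.95 rad on; it then rises springily by about 0.4 N at the bar per mm of bar travel, and the door must not be pushed with more than about 12 N at the bar (1.6 N m)
- door_left: the left door itself with its bar; origin on its hinge axis, 14 above the platform; shut, its own axes are those of the cabinet, and the door reaches from the origin along its own -y
- door_right: the right door itself with its bar; origin on its hinge axis, 14 above the platform; shut, its own axes are those of the cabinet, and the door reaches from the origin along its own +y
- hinge_left (a point): point on the left door's upright hinge axis, at the height of the cabinet's top face (150 above the platform)
- hinge_right (a point): point on the right door's upright hinge axis, at the height of the cabinet's top face (150 above the platform); with the doors shut both lie in the line of the two hinges
- bar_left (a point): the left door's pull bar: dark steel upright round bar, 12 diameter, standing 60 up from the door's top edge (from 150 to 210 above the platform), in the middle of the door's thickness, 125 from the hinge axis along the door towards its free edge. This point: centre of the bar's foot, on the door's top edge. Shut, the two bars stand 76 apart
- bar_right (a point): the right door's pull bar, same as the left one, 125 from the right hinge axis
- susan: black plastic lazy Susan, 270 across, 24 high, fixed; carries six jars in a ring; bystander; origin at centre of underside
- chakla: round wooden chakla board, 230 across, 28 high, bystander; origin at centre of underside
- ladle: steel ladle lying on the platform, about 275 long, bystander; origin under its handle
- bowl: upturned red plastic bowl, 150 across, 70 high, bystander; origin at centre of underside
- tumbler: steel tumbler, 68 across, 100 high, bystander; origin at centre of underside
- jar_1: small glass jar with silver twist cap, 50 across, 76 high, standing on the lazy Susan, bystander; origin at centre of underside
- jar_2: small glass jar with silver twist cap, 50 across, 76 high, standing on the lazy Susan, bystander; origin at centre of underside
- jar_3: small glass jar with silver twist cap, 50 across, 76 high, standing on the lazy Susan, bystander; origin at centre of underside
- jar_4: small glass jar with silver twist cap, 50 across, 76 high, standing on the lazy Susan, bystander; origin at centre of underside
- jar_5: small glass jar with silver twist cap, 50 across, 76 high, standing on the lazy Susan, bystander; origin at centre of underside
- jar_6: small glass jar with silver twist cap, 50 across, 76 high, standing on the lazy Susan, bystander; origin at centre of underside

How it is judged:
By the outcome, as a careful person would: the job done as asked, in the order asked, and still so for the second after the job is handed in, with the robot touching nothing.
It also fails if it takes over 64 s, if anything falls off the work surface, if the arm or the gripper's body presses on something with over 40 N, if the wrist force passes 120 N, or if a joint passes its speed limit or range.

## Working session

There is one attempt and no reset: what is moved stays moved. The work goes in short steps, Python scripts to look and compute and a tool call to move; the robot and the scene stay as the last step left them, time stands still between calls to the robot, and variables do not carry over. Pictures are saved under pics/ and viewed, and the job is handed in when it is done.

Besides the shell and the picture viewer there is one more tool, called after "Request:" as name(argument=value, ...), one argument or row to a line, values as JSON. servo_tool: Moves the arm, as the interface text tells. Its arguments: {"type":"object","properties":{"plan":{"type":"array","items":{"type":"array"}},"grip":{"type":"number"},"squeeze":{"type":"number"}},"required":["plan"]}

```bash
mkdir -p pics
cat > h.py <<'E'
from cell import arm
import numpy as np, cv2
def pix2plane(p,uv,z):
    d=np.array([(uv[0]-p['cx'])/p['fx'],(uv[1]-p['cy'])/p['fy'],1.0]); d=np.array(p['rotation'])@d
    o=np.array(p['position']); return o+d*(z-o[2])/d[2]
def proj(p,X):
    c=np.array(p['rotation']).T@(np.array(X)-np.array(p['position'])); return [p['fx']*c[0]/c[2]+p['cx'],p['fy']*c[1]/c[2]+p['cy']]
E
python3 - <<'E'
from h import *
for n in ['top','side']:
    p=arm.get_image(n); cv2.imwrite(f'pics/{n}0.png',p['frame']); print(n,p['position'],np.round(p['rotation'],3).tolist(),p['fx'])
    for q,z in [('bar_left',.15),('bar_right',.15),('hinge_left',.15),('hinge_right',.15),('cabinet',.15)]:
        for r in arm.search_frame(p,q)[:3]: print(q,round(r['score'],2),np.round(r['at'],1),np.round(pix2plane(p,r['at'],z),3))
s=arm.observe();print(s['clock'],s['position'],s['ee_rot'],s['force'],s['width'])
E
```

```text
top [0.36390234 0.02222909 1.69851214] [-2.138, 2.178, -0.095] 434.2138072160813Traceback (most recent call last):
  File "<stdin>", line 5, in <module>
  File "h.py", line 5, in pix2plane
    o=np.array(p['position']); return o+d*(z-o[2])/d[2]
                                                   ~^^^
IndexError: invalid index to scalar variable.
```

Rotation is a rotation vector.

```bash
sed -i "s/np.array(p\['rotation'\])/cv2.Rodrigues(np.array(p['rotation'],float))[0]/" h.py
python3 - <<'E'
from h import *
for n in ['top','side']:
    p=arm.get_image(n); cv2.imwrite(f'pics/{n}0.png',p['frame']); print(n,p['position'],np.round(p['rotation'],3).tolist(),p['fx'])
    for q,z in [('bar_left',.15),('bar_right',.15),('hinge_left',.15),('hinge_right',.15),('cabinet',.15)]:
        for r in arm.search_frame(p,q)[:3]: print(q,round(r['score'],2),np.round(r['at'],1),np.round(pix2plane(p,r['at'],z),3))
s=arm.observe();print(s['clock'],s['position'],s['ee_rot'],s['force'],s['width'])
E
```

```text
top [0.36390234 0.02222909 1.69851214] [-2.138, 2.178, -0.095] 434.2138072160813
bar_left 0.83 [332.  198.1] [0.533 0.004 0.15 ]
bar_left 0.3 [374.2 188. ] [ 0.566 -0.148  0.15 ]
bar_right 0.64 [374.3 186.9] [ 0.57  -0.148  0.15 ]
bar_right 0.46 [189.3 195.9] [0.551 0.519 0.15 ]
bar_right 0.19 [219.  234.4] [0.41 0.41 0.15]
hinge_left 0.84 [348.5 168. ] [ 0.641 -0.057  0.15 ]
hinge_right 0.81 [348.7 168.4] [ 0.639 -0.058  0.15 ]
cabinet 0.65 [344.9 169.7] [ 0.635 -0.044  0.15 ]
side [0.1202793  1.13770717 0.82162893] [-0.441, 2.555, -1.423] 391.60373570815455
bar_left 0.58 [317.5 200.4] [0.511 0.094 0.15 ]
hinge_left 0.61 [295.3 198.3] [0.586 0.105 0.15 ]
hinge_right 0.63 [296.1 195.5] [0.591 0.087 0.15 ]
cabinet 0.72 [295.  197.2] [0.59  0.098 0.15 ]
0.7 [0.25192959 0.57197871 0.2267507 ] [ 0.32549254  1.54615923 -0.32540474] [-0.45996892 -0.3036104   0.08680181] 1.0010354790227738
```

View pics/top0.png

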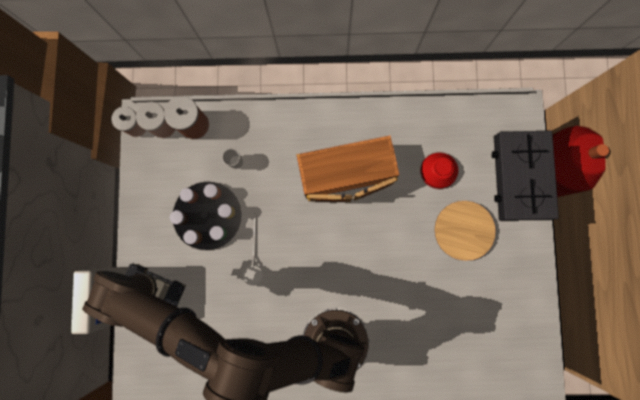

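View pics/side0.png

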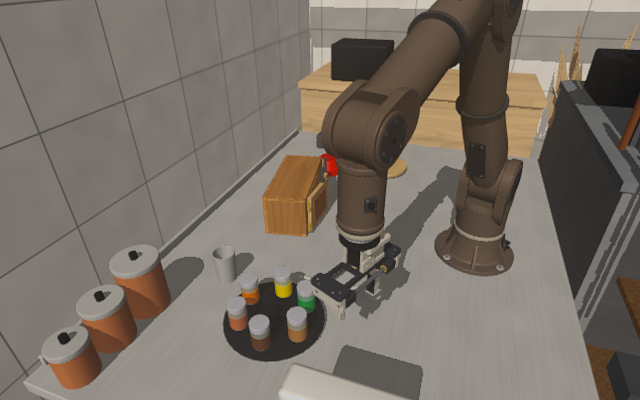

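Run:
```python
import cv2
a=cv2.imread('pics/top0.png')[120:220,280:420]
cv2.imwrite('pics/top0c.png',cv2.resize(a,None,fx=5.6,fy=5.6,interpolation=cv2.INTER_CUBIC))
a=cv2.imread('pics/side0.png')[145:245,255:345]
cv2.imwrite('pics/side0c.png',cv2.resize(a,None,fx=6,fy=6,interpolation=cv2.INTER_CUBIC))
```

```text
(no output)
```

View pics/top0c.png

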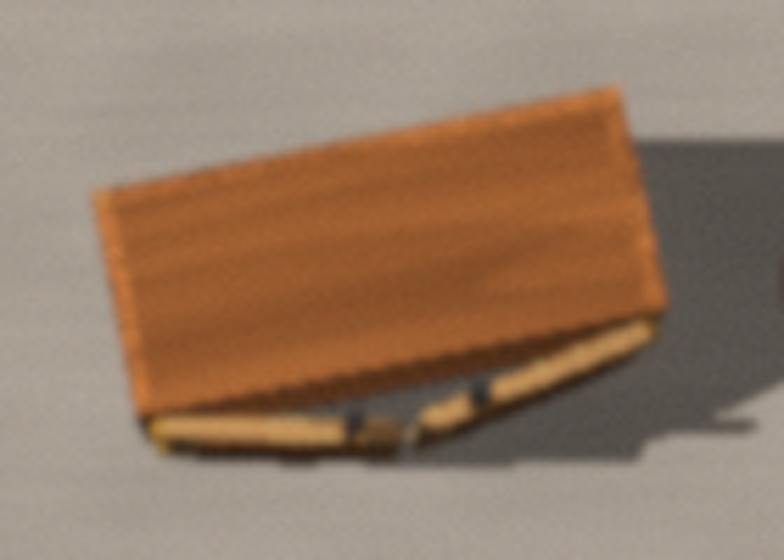

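View pics/side0c.png

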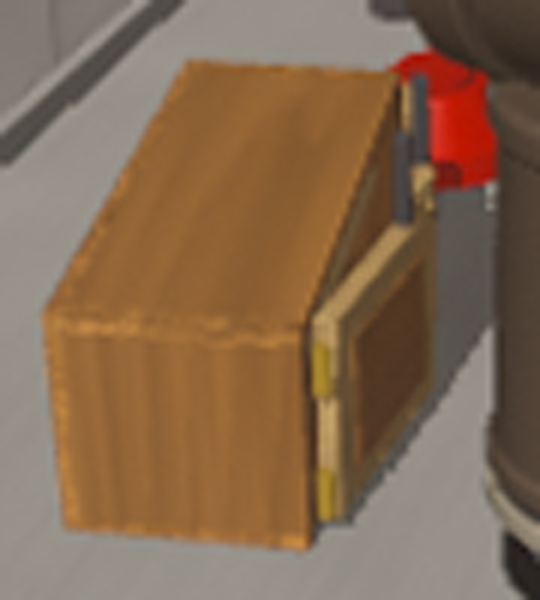

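```bash
cat > geo.py <<'E'
from h import *
def c(p,x,y,z): return pix2plane(p,[280+(x+.5)/5.6-.5,120+(y+.5)/5.6-.5],z)
E
python3 - <<'E'
from geo import *
p=arm.get_image('top')
C=[c(p,*q,.15) for q in [(95,190),(618,88),(666,308),(142,412)]]
for n,q in zip(['BL','BR','FR','FL'],C): print(n,np.round(q,4))
print([round(float(np.linalg.norm(C[i]-C[(i+1)%4])),4) for i in range(4)])
f=(C[1]-C[0]+C[2]-C[3])[:2]; yaw=np.arctan2(-f[0],-f[1])  # own -y dir = f
yaw=np.arctan2(f[0],-f[1]); print('yaw',yaw)
R=np.array([[np.cos(yaw),-np.sin(yaw)],[np.sin(yaw),np.cos(yaw)]])
cen=np.mean(C,0)[:2]; print('cen',cen)
for n,q,z in [('hl',(155,430),.15),('hr',(650,328),.15),('bl',(355,430),.18),('br',(482,393),.18)]:
    X=c(p,*q,z); print(n,np.round(X,4),'own',np.round(R.T@(X[:2]-cen),4))
E
```

```text
BL [0.698  0.1297 0.15  ]
BR [ 0.7579 -0.2107  0.15  ]
FR [ 0.613  -0.2365  0.15  ]
FL [0.5524 0.1012 0.15  ]
[0.3456, 0.1472, 0.343, 0.1484]
yaw 0.1760040568075182
cen [ 0.65531743 -0.05409469]
hl [0.5406 0.093  0.15  ] own [-0.0872  0.1649]
hr [ 0.6002 -0.2258  0.15  ] own [-0.0843 -0.1594]
bl [ 0.5347 -0.034   0.18  ] own [-0.1152  0.0409]
br [ 0.5565 -0.1143  0.18  ] own [-0.1078 -0.042 ]
```

```bash
cat >> geo.py <<'E'
yaw=.176; R=np.array([[np.cos(yaw),-np.sin(yaw)],[np.sin(yaw),np.cos(yaw)]])
cen=np.array([0.65531743,-0.05409469])+R@np.array([0,.0025])
def bar(side,th):
    s=1 if side=='l' else -1
    b=R@np.array([-.085-.125*np.sin(th), s*(.163-.125*np.cos(th))])+cen
    t=R@np.array([-np.cos(th), s*np.sin(th)])
    return b,t
def tool():
    s=arm.observe(); M=cv2.Rodrigues(np.array(s['ee_rot'],float))[0]
    return s,np.array(s['position']),M
def jawang(M): return np.degrees(np.arctan2(M[1,1],M[0,1]))
E
python3 - <<'E'
from geo import *
s,P,M=tool(); print(np.round(M,3),jawang(M))
for sd in 'lr':
  for th in (.2,.25,.6,1.0,1.57):
    b,t=bar(sd,th); print(sd,th,np.round(b*100,1),'tang',np.round(np.degrees(np.arctan2(t[1],t[0])),1))
E
```

```text
[[ 0.     0.403  0.915]
 [ 0.     0.915 -0.403]
 [-1.     0.     0.   ]] 66.22900038889492
l 0.2 [54.  -3.1] tang 178.6
l 0.25 [53.3 -3.1] tang 175.8
l 0.6 [49.1 -2. ] tang 155.7
l 1.0 [45.1  0.9] tang 132.8
l 1.57 [42.   7.2] tang 100.1
r 0.2 [ 55.4 -11.1] tang -158.5
r 0.25 [ 54.8 -11.3] tang -155.6
r 0.6 [ 51.2 -13.8] tang -135.5
r 1.0 [ 48.4 -17.9] tang -112.6
r 1.57 [ 47.7 -24.9] tang -80.0
```

Request:
servo_tool(
  plan=[
    [[0,0,3],[0,0,0]],
    [[4,-8,5],[0,0,-10]],
    [[8,-16,5],[0,0,-20]],
    [[12,-24,5],[0,0,-28]],
    [[16,-32,5],[0,0,-36]],
    [[19,-38,5],[0,0,-44]],
    [[22,-45,5],[0,0,-52]],
    [[25,-52,5],[0,0,-60]],
    [[28,-58,5],[0,0,-66]],
    [[28.2,-60.4,5],[0,0,-70]],
    [[28.2,-60.4,5],[0,0,-70]],
    [[28.2,-60.4,5],[0,0,-70]],
  ],
  grip=0.5,
)

```text
clock: 1.95
position: [0.4873, 0.0745, 0.2766]
ee_rot: [1.258, 1.177, -1.256]
force: [0.8, 0.4, 0.2]
width: 0.496
```

Run:
```python
from geo import *
s,P,M=tool(); print(P,jawang(M),M[:,0])
```

```text
[0.48732485 0.07453952 0.27661679] -3.756854319543367 [ 9.51927199e-04  6.73540627e-04 -9.99999320e-01]
```

Request:
servo_tool(
  plan=[
    [[2,-5,0],[0,0,0]],
    [[4.7,-10.7,0],[0,0,0]],
    [[4.7,-10.7,0],[0,0,0]],
    [[4.7,-10.7,0],[0,0,0]],
    [[4.7,-10.7,0],[0,0,0]],
  ],
)

```text
clock: 2.45
position: [0.5342, -0.0322, 0.2765]
ee_rot: [1.259, 1.178, -1.257]
force: [-0.6, 1.0, -0.7]
width: 0.501
```

Run:
```python
from geo import *
s,P,M=tool(); print(P,jawang(M),s['force'],s['clock'])
for n in ['side','top']:
    p=arm.get_image(n); u,v=map(int,proj(p,[.534,-.032,.2]))
    print(n,u,v,proj(p,[.5347,-.034,.21]))
    a=p['frame'][max(v-60,0):v+60,u-80:u+80]
    cv2.imwrite(f'pics/{n}1.png',cv2.resize(a,None,fx=4.5,fy=4.5,interpolation=cv2.INTER_CUBIC))
```

```text
[ 0.53416712 -0.03220635  0.27646502] -3.7912815175706593 [-0.55576585  1.00766044 -0.72274823] 2.45
side 323 169 [np.float64(323.28476648131425), np.float64(166.94047325398893)]
top 342 195 [np.float64(343.270109987047), np.float64(195.39725442622878)]
```

View pics/side1.png

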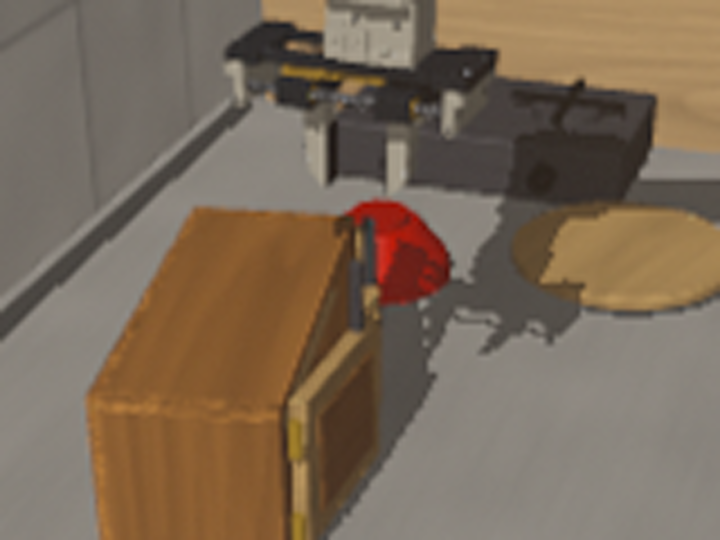

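View pics/top1.png

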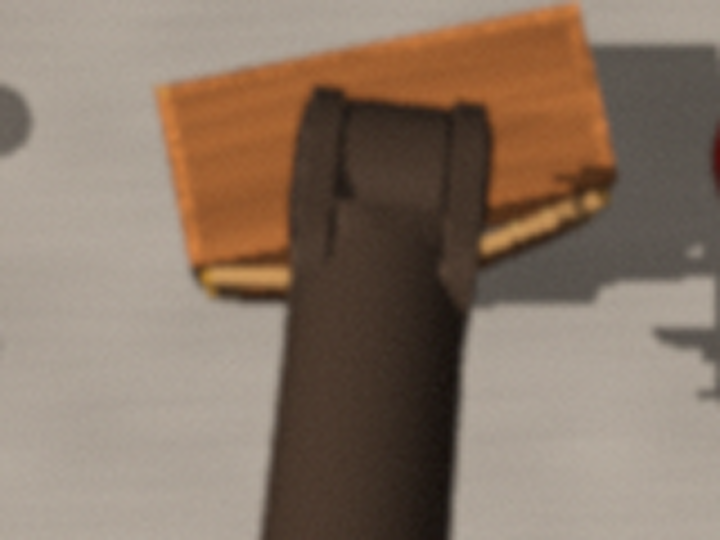

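Run:
```python
from geo import *
p=arm.get_image('side')
for sd,th in (('l',.24),('r',.2)):
  b,_=bar(sd,th)
  for z in (.15,.21):
    u,v=proj(p,[*b,z]); print(sd,z,round((u-243)*4.5),round((v-109)*4.5))
for x in [('hl',[.5406,.093,.15]),('FL',[.5524,.1012,.15]),('FL0',[.5524,.1012,0]),('BL',[.698,.1297,.15])]:
    u,v=proj(p,x[1]); print(x[0],round((u-243)*4.5),round((v-109)*4.5))
a=p['frame'][139:199,303:343]
cv2.imwrite('pics/side1c.png',cv2.resize(a,None,fx=10,fy=10,interpolation=cv2.INTER_CUBIC))
```

```text
l 0.15 361 330
l 0.21 360 262
r 0.15 370 284
r 0.21 370 218
hl 298 404
FL 279 407
FL0 285 571
BL 86 394
```

View pics/side1c.png

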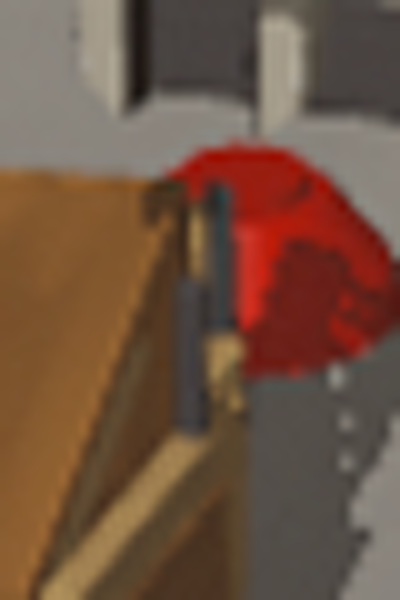

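Request:
servo_tool(
  plan=[
    [[0.2,0,-3],[0,0,0]],
    [[0.2,0,-6],[0,0,0]],
    [[0.2,0,-8.5],[0,0,0]],
    [[0.2,0,-10],[0,0,0]],
    [[0.2,0,-10.4],[0,0,0]],
    [[0.2,0,-10.4],[0,0,0]],
    [[0.2,0,-10.4],[0,0,0]],
  ],
)

```text
clock: 3.3
position: [0.5366, -0.0304, 0.1735]
ee_rot: [1.257, 1.179, -1.253]
force: [0.4, 0.1, 0.4]
width: 0.499
```

Request:
servo_tool(
  plan=[
    [[0,0,0],[0,0,0]],
    [[0,0,0],[0,0,0]],
    [[0,0,0],[0,0,0]],
    [[0,0,0],[0,0,0]],
    [[0,0,0],[0,0,0]],
    [[0,0,0],[0,0,0]],
    [[0,0,0],[0,0,0]],
    [[0,0,0],[0,0,0]],
  ],
  grip=0,
  squeeze=10,
)

```text
clock: 4.1
position: [0.5368, -0.0305, 0.1737]
ee_rot: [1.257, 1.178, -1.252]
force: [-0.1, -0.6, 2.6]
width: 0.124
```

```bash
cat >> geo.py <<'E'
def th_of(side,P):
    s=1 if side=='l' else -1
    o=R.T@(np.array(P[:2])-cen)-np.array([-.085,s*.163]); return np.arctan2(-o[0],-s*o[1]), np.linalg.norm(o)
def plan(side,ths):
    s,P,M=tool(); th,r=th_of(side,P); F=np.array(s['force']); b0,t=bar(side,th)
    print('t',s['clock'],'th',round(th,3),'r',round(r,4),'Ftan',round(float(F[:2]@t),2),'F',np.round(F,1),'jaw-tan',round((jawang(M)-np.degrees(np.arctan2(t[1],t[0]))+90)%180-90,1))
    for q in ths:
        b,tt=bar(side,q); print(q,np.round((b-b0)*100,2),round((-1 if side=='l' else 1)*np.degrees(q-th),1))
E
python3 - <<'E'
from geo import *
plan('l',[.3,.4,.5,.6])
E
```

```text
t 4.1 th 0.223 r 0.1246 Ftan 0.03 F [-0.1 -0.6  2.6] jaw-tan -0.9
0.3 [-0.96  0.08] -4.4
0.4 [-2.19  0.3 ] -10.2
0.5 [-3.39  0.64] -15.9
0.6 [-4.56  1.09] -21.6
```

Request:
servo_tool(
  plan=[
    [[-0.4,0.03,0],[0,0,-2]],
    [[-0.96,0.08,0],[0,0,-4.4]],
    [[-1.6,0.18,0],[0,0,-7.3]],
    [[-2.19,0.3,0],[0,0,-10.2]],
    [[-2.8,0.46,0],[0,0,-13]],
    [[-3.39,0.64,0],[0,0,-15.9]],
    [[-3.39,0.64,0],[0,0,-15.9]],
    [[-3.39,0.64,0],[0,0,-15.9]],
  ],
)

```text
clock: 4.9
position: [0.503, -0.0233, 0.1736]
ee_rot: [1.456, 1.03, -1.451]
force: [0.6, 2.9, 0.9]
width: 0.125
```

Run:
```python
from geo import *
plan('l',[.55,.6,.65,.7])
```

```text
t 4.9 th 0.502 r 0.1238 Ftan 0.33 F [0.6 2.9 0.9] jaw-tan -0.7
0.55 [-0.56  0.21] -2.8
0.6 [-1.14  0.45] -5.6
0.65 [-1.7   0.72] -8.5
0.7 [-2.25  1.02] -11.3
```

Request:
servo_tool(
  plan=[
    [[-0.56,0.21,0],[0,0,-2.8]],
    [[-1.14,0.45,0],[0,0,-5.6]],
    [[-1.7,0.72,0],[0,0,-8.5]],
    [[-1.7,0.72,0],[0,0,-8.5]],
  ],
)

```text
clock: 5.3
position: [0.4861, -0.0156, 0.1737]
ee_rot: [1.56, 0.939, -1.554]
force: [1.9, 3.1, -1.4]
width: 0.127
```

Run:
```python
from geo import *
plan('l',[.65,.7,.75,.8])
```

```text
t 5.3 th 0.653 r 0.1233 Ftan -0.28 F [ 1.9  3.1 -1.4] jaw-tan -0.5
0.65 [ 0.03 -0.02] 0.2
0.7 [-0.52  0.28] -2.7
0.75 [-1.05  0.61] -5.6
0.8 [-1.57  0.96] -8.4
```

Request:
servo_tool(
  plan=[
    [[-0.5,0.3,0],[0,0,-2.7]],
    [[-1.0,0.63,0],[0,0,-5.6]],
    [[-1.0,0.63,0],[0,0,-5.6]],
  ],
)

```text
clock: 5.6
position: [0.476, -0.0093, 0.1737]
ee_rot: [1.626, 0.875, -1.62]
force: [0.4, 1.6, -0.6]
width: 0.128
```

Run:
```python
from geo import *
plan('l',[.75,.8,.85,.9])
```

```text
t 5.6 th 0.749 r 0.1229 Ftan 0.54 F [ 0.4  1.6 -0.6] jaw-tan -0.5
0.75 [-0.01  0.01] -0.1
0.8 [-0.53  0.36] -2.9
0.85 [-1.03  0.74] -5.8
0.9 [-1.5   1.14] -8.7
```

Request:
servo_tool(
  plan=[
    [[-0.53,0.36,0],[0,0,-2.9]],
    [[-1.03,0.74,0],[0,0,-5.8]],
    [[-1.03,0.74,0],[0,0,-5.8]],
  ],
)

```text
clock: 5.9
position: [0.466, -0.0016, 0.1737]
ee_rot: [1.693, 0.806, -1.687]
force: [2.0, 2.9, -3.3]
width: 0.127
```

Run:
```python
from geo import *
plan('l',[.85,.9,.95,1.])
```

```text
t 5.9 th 0.852 r 0.1225 Ftan 0.23 F [ 2.   2.9 -3.3] jaw-tan -0.2
0.85 [ 0.02 -0.02] 0.1
0.9 [-0.46  0.39] -2.7
0.95 [-0.92  0.81] -5.6
1.0 [-1.35  1.26] -8.5
```

Request:
servo_tool(
  plan=[
    [[-0.46,0.39,0],[0,0,-2.7]],
    [[-0.92,0.81,0],[0,0,-5.6]],
    [[-0.92,0.81,0],[0,0,-5.6]],
  ],
)

```text
clock: 6.2
position: [0.4572, 0.0066, 0.1737]
ee_rot: [1.757, 0.736, -1.749]
force: [3.9, 2.7, -4.2]
width: 0.124
```

Run:
```python
from geo import *
plan('l',[.95,1.,1.05,1.1])
```

```text
t 6.2 th 0.95 r 0.1222 Ftan -0.86 F [ 3.9  2.7 -4.2] jaw-tan -0.0
0.95 [ 0. -0.] 0.0
1.0 [-0.43  0.44] -2.8
1.05 [-0.85  0.91] -5.7
1.1 [-1.23  1.4 ] -8.6
```

Request:
servo_tool(
  plan=[
    [[-0.2,0.2,0],[0,0,-1.4]],
    [[-0.43,0.44,0],[0,0,-2.8]],
    [[-0.43,0.44,0],[0,0,-2.8]],
  ],
)

```text
clock: 6.5
position: [0.4533, 0.0109, 0.1737]
ee_rot: [1.788, 0.698, -1.78]
force: [3.9, 2.5, -5.8]
width: 0.128
```

Run:
```python
from geo import *
plan('l',[1.,1.05,1.1,1.15])
```

```text
t 6.5 th 0.997 r 0.122 Ftan -0.86 F [ 3.9  2.5 -5.8] jaw-tan -0.1
1.0 [-0.02  0.02] -0.1
1.05 [-0.43  0.49] -3.0
1.1 [-0.82  0.98] -5.9
1.15 [-1.19  1.49] -8.7
```

Request:
servo_tool(
  plan=[
    [[-0.43,0.49,0],[0,0,-3]],
    [[-0.82,0.98,0],[0,0,-5.9]],
    [[-0.82,0.98,0],[0,0,-5.9]],
  ],
)

```text
clock: 6.8
position: [0.4457, 0.0206, 0.1737]
ee_rot: [1.855, 0.615, -1.845]
force: [6.1, 1.4, -8.8]
width: 0.13
```

Run:
```python
from geo import *
plan('l',[1.1,1.2,1.3,1.4,1.5,1.57])
```

```text
t 6.8 th 1.099 r 0.1216 Ftan -2.56 F [ 6.1  1.4 -8.8] jaw-tan -0.2
1.1 [-0.01  0.01] -0.1
1.2 [-0.71  1.05] -5.8
1.3 [-1.31  2.15] -11.5
1.4 [-1.79  3.3 ] -17.3
1.5 [-2.16  4.49] -23.0
1.57 [-2.34  5.35] -27.0
```

Request:
servo_tool(
  plan=[
    [[0,0,0],[0,0,0]],
    [[0,0,0],[0,0,0]],
    [[0,0,0],[0,0,0]],
    [[0,0,0],[0,0,0]],
  ],
  grip=0.35,
)

```text
clock: 7.2
position: [0.4456, 0.0202, 0.1738]
ee_rot: [1.855, 0.615, -1.845]
force: [0.8, -1.7, 0.5]
width: 0.346
```

Run:
```python
from geo import *
plan('l',[1.1,1.2])
p=arm.get_image('side'); u,v=map(int,proj(p,[.446,.02,.18]))
a=p['frame'][max(v-40,0):v+40,u-50:u+50]
cv2.imwrite('pics/side2.png',cv2.resize(a,None,fx=7,fy=7,interpolation=cv2.INTER_CUBIC))
```

```text
t 7.2 th 1.097 r 0.1219 Ftan -1.82 F [ 0.8 -1.7  0.5] jaw-tan -0.3
1.1 [-0.02  0.03] -0.2
1.2 [-0.72  1.06] -5.9
```

View pics/side2.png

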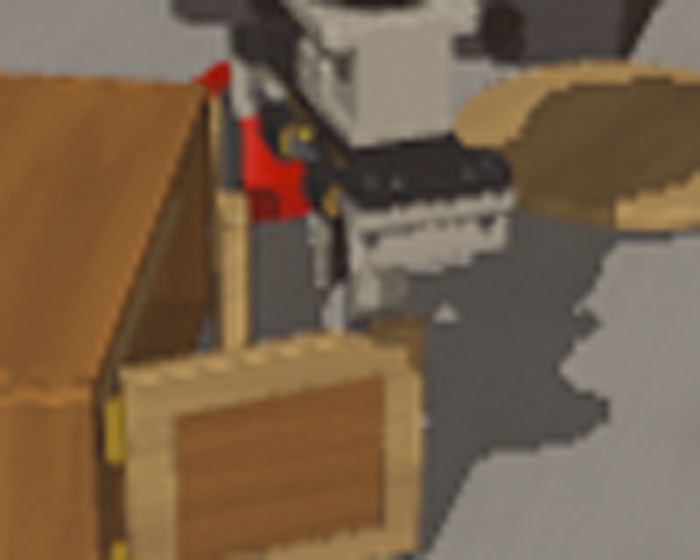

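```bash
cat >> geo.py <<'E'
def avg(side,n=6):
    Fs=[]
    for i in range(n):
        p=arm.get_image('top'); Fs.append(arm.observe()['force'])
    s,P,M=tool(); th,r=th_of(side,P); b,t=bar(side,th); Fs=np.array(Fs)
    rad=np.array([t[1],-t[0]])*(1 if side=='l' else -1)
    print('avg F',np.round(Fs.mean(0),2),'sd',np.round(Fs.std(0),2),'Ftan',round(float(Fs[:,:2].mean(0)@t),2),'th',round(float(th),3))
    return p
E
python3 - <<'E'
from geo import *
p=avg('l')
cv2.imwrite('pics/top2.png',cv2.resize(p['frame'][140:260,260:420],None,fx=4.5,fy=4.5,interpolation=cv2.INTER_CUBIC))
E
```

```text
avg F [ 0.65 -1.38  1.23] sd [0.15 0.45 0.6 ] Ftan -1.5 th 1.099
```

View pics/top2.png

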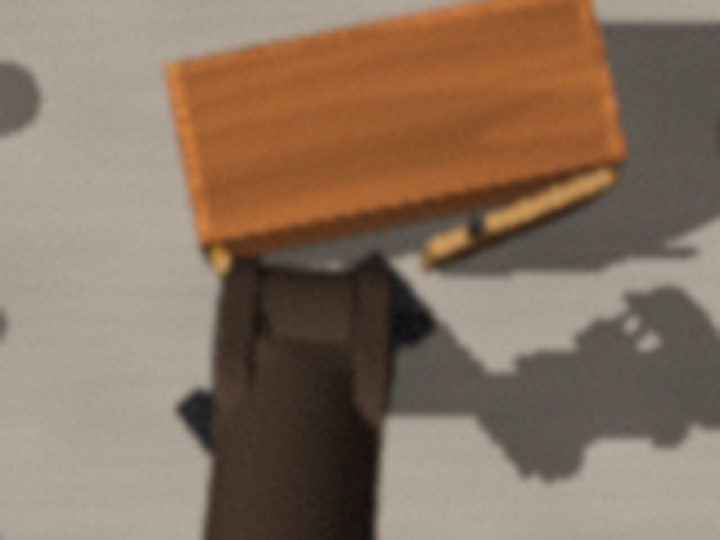

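Request:
servo_tool(
  plan=[
    [[-0.37,0.5,0],[0,0,-2.9]],
    [[-0.72,1.06,0],[0,0,-5.8]],
    [[-0.72,1.06,0],[0,0,-5.8]],
  ],
)

```text
clock: 7.85
position: [0.4385, 0.0311, 0.1738]
ee_rot: [1.918, 0.53, -1.908]
force: [2.4, -2.9, 1.4]
width: 0.349
```

Run:
```python
from geo import *
avg('l'); plan('l',[1.25,1.3,1.35,1.4])
```

```text
avg F [ 2.99 -2.59 -0.03] sd [0.71 0.29 0.64] Ftan -3.77 th 1.201
t 8.15 th 1.201 r 0.1216 Ftan -4.36 F [ 3.6 -2.9 -0.4] jaw-tan -0.1
1.25 [-0.31  0.53] -2.8
1.3 [-0.59  1.09] -5.7
1.35 [-0.85  1.66] -8.5
1.4 [-1.07  2.24] -11.4
```

Request:
servo_tool(
  plan=[
    [[-0.1,0.18,0],[0,0,-0.9]],
    [[-0.25,0.43,0],[0,0,-2.3]],
    [[-0.25,0.43,0],[0,0,-2.3]],
  ],
)

```text
clock: 8.45
position: [0.4365, 0.035, 0.1738]
ee_rot: [1.944, 0.494, -1.933]
force: [3.9, -3.1, -0.7]
width: 0.349
```

Run:
```python
from geo import *
avg('l'); plan('l',[1.1,1.15,1.25,1.3])
```

```text
avg F [ 3.97 -2.9  -1.07] sd [0.41 0.48 0.39] Ftan -4.46 th 1.24
t 8.75 th 1.24 r 0.1215 Ftan -4.61 F [ 4.2 -2.9 -1.4] jaw-tan -0.2
1.1 [ 0.95 -1.47] 8.0
1.15 [ 0.59 -0.96] 5.2
1.25 [-0.06  0.11] -0.6
1.3 [-0.34  0.66] -3.4
```

Request:
servo_tool(
  plan=[
    [[0.3,-0.5,0],[0,0,2.6]],
    [[0.59,-0.96,0],[0,0,5.2]],
    [[0.59,-0.96,0],[0,0,5.2]],
  ],
)

```text
clock: 9.05
position: [0.4423, 0.0249, 0.1738]
ee_rot: [1.887, 0.573, -1.876]
force: [2.3, -3.0, 0.5]
width: 0.348
```

Run:
```python
from geo import *
p=avg('l'); plan('l',[1.1,1.15,1.25,1.3])
p=arm.get_image('side'); cv2.imwrite('pics/side3.png',cv2.resize(p['frame'][140:260,240:400],None,fx=4.5,fy=4.5,interpolation=cv2.INTER_CUBIC))
```

```text
avg F [ 1.98 -3.39  1.36] sd [0.66 0.47 0.41] Ftan -3.92 th 1.148
t 9.35 th 1.148 r 0.1218 Ftan -3.73 F [ 1.6 -3.4  1.8] jaw-tan -0.2
1.1 [ 0.35 -0.49] 2.8
1.15 [-0.01  0.02] -0.1
1.25 [-0.66  1.08] -5.8
1.3 [-0.94  1.64] -8.7
```

View pics/side3.png

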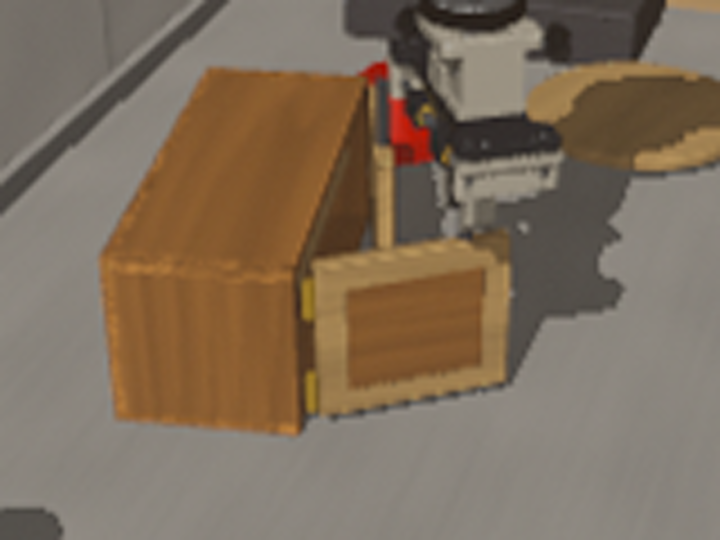

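Request:
servo_tool(
  plan=[
    [[-0.35,0.55,0],[0,0,-3]],
    [[-0.66,1.08,0],[0,0,-5.8]],
    [[-0.8,1.36,0],[0,0,-7.3]],
    [[-0.8,1.36,0],[0,0,-7.3]],
  ],
)

```text
clock: 9.8
position: [0.4343, 0.0394, 0.1738]
ee_rot: [1.966, 0.462, -1.955]
force: [3.2, -3.2, -1.1]
width: 0.35
```

Run:
```python
from geo import *
p=avg('l'); plan('l',[1.3,1.35,1.4,1.5,1.57])
```

```text
avg F [ 3.39 -3.76 -1.23] sd [0.29 0.64 0.26] Ftan -4.89 th 1.278
t 10.1 th 1.278 r 0.1214 Ftan -3.73 F [ 2.8 -2.8 -1.3] jaw-tan -0.1
1.3 [-0.12  0.25] -1.3
1.35 [-0.38  0.82] -4.1
1.4 [-0.6  1.4] -7.0
1.5 [-0.97  2.59] -12.7
1.57 [-1.15  3.45] -16.7
```

Request:
servo_tool(
  plan=[
    [[-0.25,0.5,0],[0,0,-2.7]],
    [[-0.45,1.0,0],[0,0,-5]],
    [[-0.6,1.4,0],[0,0,-7]],
    [[-0.6,1.4,0],[0,0,-7]],
  ],
)

```text
clock: 10.5
position: [0.4288, 0.0531, 0.1739]
ee_rot: [2.039, 0.347, -2.026]
force: [4.4, -6.1, -2.0]
width: 0.351
```

Run:
```python
from geo import *
p=avg('l'); plan('l',[1.4,1.5,1.57,1.63,1.66])
p=arm.get_image('side'); cv2.imwrite('pics/side4.png',cv2.resize(p['frame'][140:260,240:400],None,fx=4.5,fy=4.5,interpolation=cv2.INTER_CUBIC))
```

```text
avg F [ 5.33 -5.69 -2.74] sd [0.26 0.47 0.38] Ftan -7.16 th 1.4
t 10.8 th 1.4 r 0.1209 Ftan -7.69 F [ 5.1 -6.3 -3.6] jaw-tan -0.2
1.4 [-0.  0.] -0.0
1.5 [-0.37  1.2 ] -5.8
1.57 [-0.55  2.05] -9.8
1.63 [-0.66  2.8 ] -13.2
1.66 [-0.7   3.17] -14.9
```

View pics/side4.png

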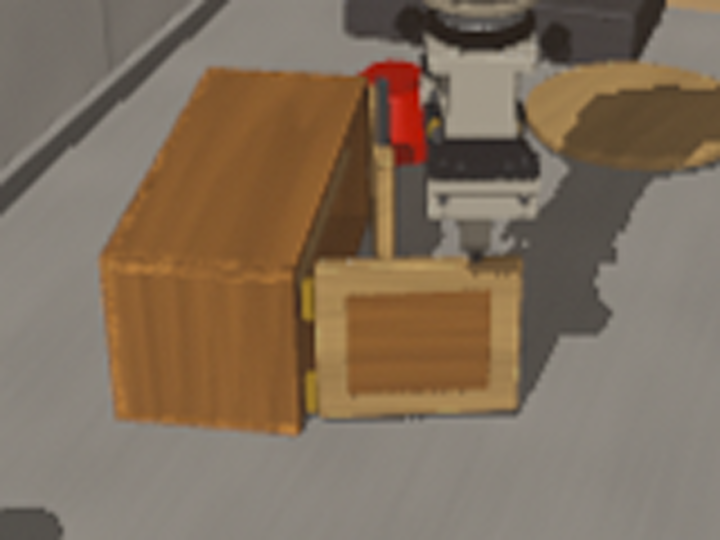

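Run:
```python
from geo import *
p=arm.get_image('side')
f=lambda u,v,z:pix2plane(p,[240+(u+.5)/4.5-.5,140+(v+.5)/4.5-.5],z)
H,_=f(314,264,.15),0
for n,l in [('s4 out top',(521,260,.15)),('s4 hinge top',(316,262,.15)),('s4 out bot',(521,412,.014)),('s4 hinge bot',(318,418,.014)),('s3 out top',(509,237,.15)),('s3 hinge top',(314,262,.15)),('s3 out bot',(510,384,.014)),('s3 hinge bot',(318,416,.014))]:
    print(n,np.round(f(*l),4), np.round(th_of('l',f(*l)),3))
h=R@np.array([-.085,.163])+cen;print(h)
```

```text
s4 out top [0.397  0.0347 0.15  ] [1.36  0.157]
s4 hinge top [0.541  0.0862 0.15  ] [0.39  0.008]
s4 out bot [0.3912 0.0372 0.014 ] [1.388 0.162]
s4 hinge bot [0.5391 0.0962 0.014 ] [2.309 0.004]
s3 out top [0.4147 0.0044 0.15  ] [1.136 0.156]
s3 hinge top [0.5424 0.0867 0.15  ] [0.212 0.007]
s3 out bot [0.4097 0.0028 0.014 ] [1.146 0.161]
s3 hinge bot [0.5401 0.0937 0.014 ] [1.647 0.003]
[0.54265266 0.09396577]
```

Request:
servo_tool(
  plan=[
    [[0.18,-0.5,0],[0,0,2.5]],
    [[0.3,-0.8,0],[0,0,4]],
    [[0.3,-0.8,0],[0,0,4]],
  ],
)

```text
clock: 11.2
position: [0.4323, 0.0441, 0.1739]
ee_rot: [1.999, 0.413, -1.984]
force: [4.5, -5.4, -2.1]
width: 0.351
```

Run:
```python
from geo import *
p=avg('l'); plan('l',[1.4,1.5,1.57,1.63,1.66])
p=arm.get_image('side'); cv2.imwrite('pics/side5.png',cv2.resize(p['frame'][140:260,240:400],None,fx=4.5,fy=4.5,interpolation=cv2.INTER_CUBIC))
```

```text
avg F [ 4.15 -6.02 -2.18] sd [0.41 0.42 0.36] Ftan -7.19 th 1.324
t 11.5 th 1.324 r 0.1211 Ftan -7.89 F [ 4.8 -6.5 -2. ] jaw-tan -0.5
1.4 [-0.36  0.88] -4.3
1.5 [-0.72  2.07] -10.1
1.57 [-0.91  2.93] -14.1
1.63 [-1.01  3.67] -17.5
1.66 [-1.05  4.04] -19.2
```

View pics/side5.png

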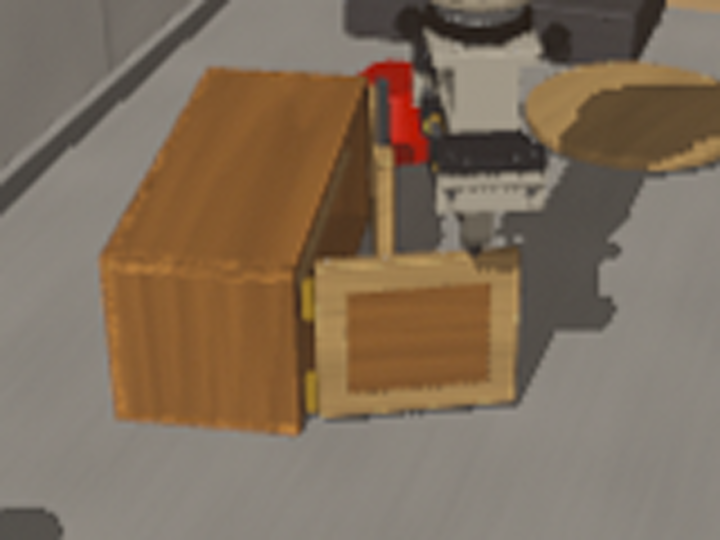

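Request:
servo_tool(
  plan=[
    [[0,0,0],[0,0,0]],
    [[0,0,0],[0,0,0]],
    [[0,0,0],[0,0,0]],
    [[0,0,0],[0,0,0]],
    [[0,0,0],[0,0,0]],
  ],
  grip=1.0,
)

```text
clock: 12.05
position: [0.432, 0.0446, 0.1739]
ee_rot: [1.998, 0.412, -1.984]
force: [2.7, -2.2, -1.2]
width: 0.736
```

Run:
```python
from geo import *
p=avg('l'); plan('l',[1.4])
p=arm.get_image('side'); cv2.imwrite('pics/side6.png',cv2.resize(p['frame'][140:260,240:400],None,fx=4.5,fy=4.5,interpolation=cv2.INTER_CUBIC))
```

```text
avg F [ 0.65 -0.89  0.06] sd [0.59 0.39 0.63] Ftan -1.07 th 1.327
t 12.35 th 1.327 r 0.1214 Ftan -0.13 F [-0.4 -0.3  0.2] jaw-tan -0.3
1.4 [-0.34  0.84] -4.2
```

View pics/side6.png

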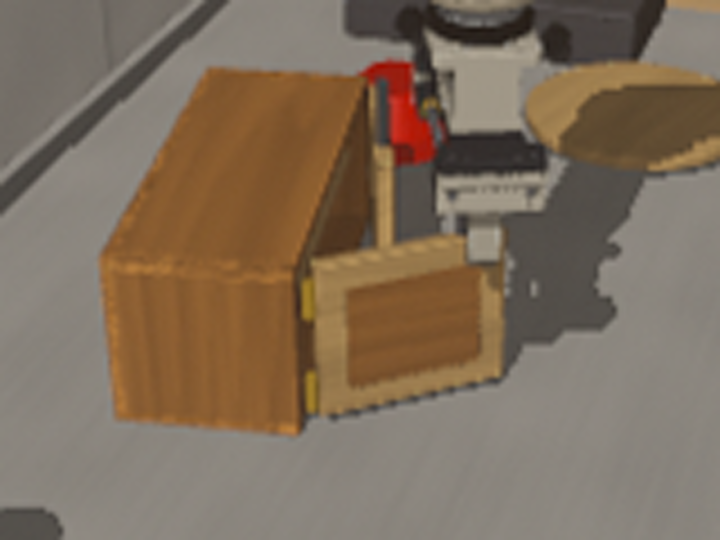

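Run:
```python
from geo import *
p=avg('l',4); s=arm.observe(); print(s['width'],s['clock'])
p=arm.get_image('side'); cv2.imwrite('pics/side7.png',cv2.resize(p['frame'][140:260,240:400],None,fx=4.5,fy=4.5,interpolation=cv2.INTER_CUBIC))
f=lambda u,v,z:pix2plane(p,[240+(u+.5)/4.5-.5,140+(v+.5)/4.5-.5],z)
print(th_of('l',f(503,374,.014)))
```

```text
avg F [ 0.25 -0.92 -0.59] sd [0.45 0.44 0.91] Ftan -0.94 th 1.325
0.9994964157178152 12.6
(np.float64(1.0524130791527895), np.float64(0.1610069141346459))
```

View pics/side7.png

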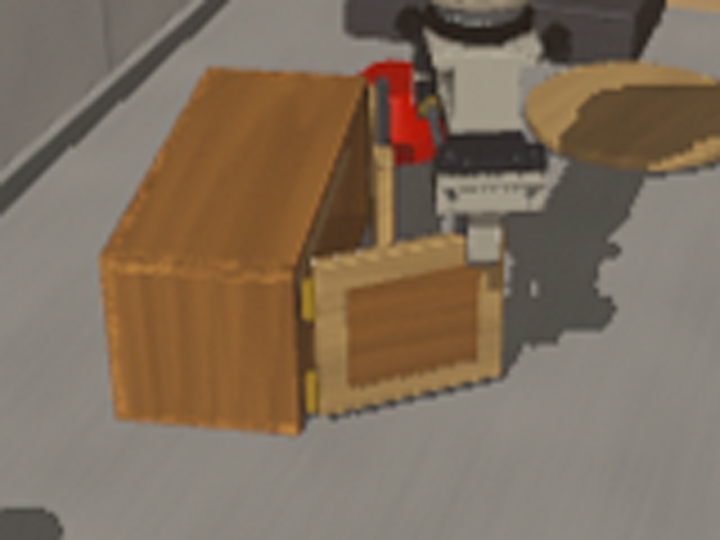

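Run:
```python
from geo import *
plan('l',[1.3,1.2,1.1,1.0])
```

```text
t 12.65 th 1.325 r 0.1213 Ftan -0.29 F [-0.1 -0.3  0.1] jaw-tan -0.5
1.3 [ 0.13 -0.29] 1.4
1.2 [ 0.73 -1.39] 7.2
1.1 [ 1.43 -2.42] 12.9
1.0 [ 2.23 -3.38] 18.6
```

Request:
servo_tool(
  plan=[
    [[0.4,-0.85,0],[0,0,4.2]],
    [[0.73,-1.39,0],[0,0,7.2]],
    [[1.43,-2.42,0],[0,0,12.9]],
    [[2.2,-3.38,0],[0,0,18.6]],
    [[2.2,-3.38,0],[0,0,18.6]],
    [[2.2,-3.38,0],[0,0,18.6]],
  ],
)

```text
clock: 13.25
position: [0.4536, 0.0106, 0.1737]
ee_rot: [1.799, 0.685, -1.785]
force: [0.3, 0.1, -0.1]
width: 1.0
```

```bash
sed -i 's/-\.085/-.082/g' geo.py
python3 - <<'E'
from geo import *
p=avg('l',4); plan('l',[1])
p=arm.get_image('side'); cv2.imwrite('pics/side8.png',cv2.resize(p['frame'][140:260,240:400],None,fx=4.5,fy=4.5,interpolation=cv2.INTER_CUBIC))
E
```

```text
avg F [-0.29  0.13  0.05] sd [0.2  0.27 0.51] Ftan 0.3 th 1.011
t 13.45 th 1.011 r 0.1241 Ftan 0.3 F [-0.   0.4 -0.4] jaw-tan 0.1
1 [ 0.09 -0.1 ] 0.6
```

View pics/side8.png

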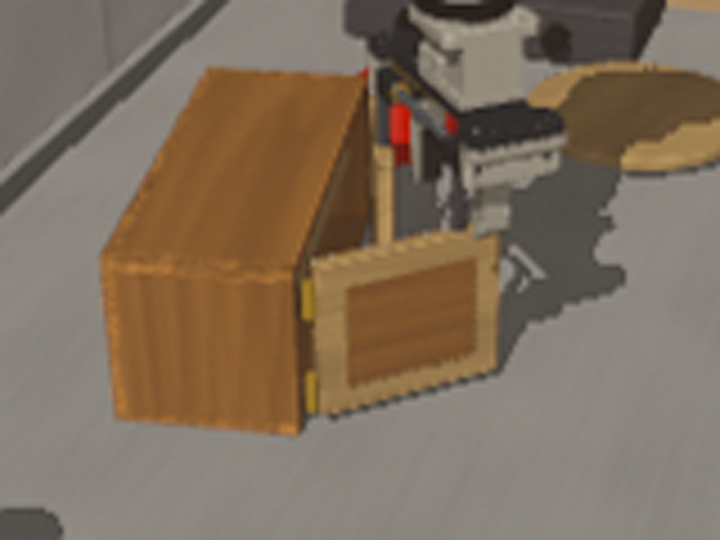

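Request:
servo_tool(
  plan=[
    [[0,0,0],[0,0,0]],
    [[0,0,0],[0,0,0]],
    [[0,0,0],[0,0,0]],
    [[0,0,0],[0,0,0]],
    [[0,0,0],[0,0,0]],
    [[0,0,0],[0,0,0]],
    [[0,0,0],[0,0,0]],
    [[0,0,0],[0,0,0]],
  ],
  grip=0.2,
  squeeze=6,
)

```text
clock: 14.3
position: [0.4537, 0.0111, 0.1737]
ee_rot: [1.797, 0.688, -1.782]
force: [-0.1, 0.7, 0.8]
width: 0.355
```

Run:
```python
from geo import *
plan('l',[.9,.8,.7,.6,.5,.4,.3,.2,.1,.05,0])
```

```text
t 14.3 th 1.01 r 0.1241 Ftan 0.6 F [-0.1  0.7  0.8] jaw-tan 0.1
0.9 [ 0.98 -0.97] 6.3
0.8 [ 1.95 -1.75] 12.0
0.7 [ 3.   -2.42] 17.8
0.6 [ 4.11 -2.99] 23.5
0.5 [ 5.28 -3.45] 29.2
0.4 [ 6.48 -3.79] 34.9
0.3 [ 7.71 -4.  ] 40.7
0.2 [ 8.96 -4.1 ] 46.4
0.1 [10.21 -4.06] 52.1
0.05 [10.83 -4.  ] 55.0
0 [11.45 -3.91] 57.9
```

Request:
servo_tool(
  plan=[
    [[0.98,-0.97,0],[0,0,6.3]],
    [[1.95,-1.75,0],[0,0,12]],
    [[3.0,-2.42,0],[0,0,17.8]],
    [[4.11,-2.99,0],[0,0,23.5]],
    [[5.28,-3.45,0],[0,0,29.2]],
    [[6.48,-3.79,0],[0,0,34.9]],
    [[7.71,-4.0,0],[0,0,40.7]],
    [[8.96,-4.1,0],[0,0,46.4]],
    [[8.96,-4.1,0],[0,0,46.4]],
    [[8.96,-4.1,0],[0,0,46.4]],
  ],
)

```text
clock: 15.3
position: [0.5429, -0.0301, 0.1735]
ee_rot: [1.235, 1.196, -1.222]
force: [0.3, 0.5, -0.5]
width: 0.202
```

Run:
```python
from geo import *
avg('l',4)
plan('l',[.15,.1,.05,0])
```

```text
avg F [ 0.26  0.15 -0.06] sd [0.52 0.57 0.42] Ftan -0.26 th 0.199
t 15.5 th 0.199 r 0.1243 Ftan -0.21 F [ 0.2  0.7 -0.3] jaw-tan -0.1
0.15 [0.61 0.  ] 2.8
0.1 [1.23 0.03] 5.6
0.05 [1.85 0.1 ] 8.5
0 [2.47 0.19] 11.4
```

Request:
servo_tool(
  plan=[
    [[0.6,0,0],[0,0,2.8]],
    [[1.23,0.03,0],[0,0,5.6]],
    [[1.85,0.1,0],[0,0,8.5]],
    [[2.1,0.13,0],[0,0,9.7]],
    [[2.1,0.13,0],[0,0,9.7]],
  ],
)

```text
clock: 16.0
position: [0.5638, -0.0283, 0.1738]
ee_rot: [1.109, 1.274, -1.095]
force: [-0.5, 0.5, -0.8]
width: 0.196
```

Run:
```python
from geo import *
avg('l',4)
plan('l',[0,-.02,-.04])
```

```text
avg F [ 0.23 -0.13 -0.1 ] sd [0.37 0.4  0.14] Ftan -0.21 th 0.031
t 16.2 th 0.031 r 0.1242 Ftan -0.64 F [ 0.7 -0.1  0.1] jaw-tan -0.0
0 [0.38 0.06] 1.8
-0.02 [0.63 0.11] 2.9
-0.04 [0.88 0.16] 4.1
```

Request:
servo_tool(
  plan=[
    [[0.2,0.03,0],[0,0,1]],
    [[0.4,0.06,0],[0,0,1.8]],
    [[0.5,0.08,0],[0,0,2.4]],
    [[0.5,0.08,0],[0,0,2.4]],
  ],
)

```text
clock: 16.6
position: [0.5688, -0.0275, 0.1738]
ee_rot: [1.078, 1.292, -1.063]
force: [0.4, 0.2, -0.0]
width: 0.199
```

Request:
servo_tool(
  plan=[
    [[0.1,0.02,0],[0,0,0.5]],
    [[0.1,0.02,0],[0,0,0.5]],
  ],
)

```text
clock: 16.8
position: [0.5699, -0.0273, 0.1738]
ee_rot: [1.071, 1.296, -1.057]
force: [-0.8, -0.2, 0.1]
width: 0.203
```

Request:
servo_tool(
  plan=[
    [[0.1,0.02,0],[0,0,0.5]],
    [[0.1,0.02,0],[0,0,0.5]],
  ],
)

```text
clock: 17.0
position: [0.5701, -0.0273, 0.1737]
ee_rot: [1.064, 1.301, -1.051]
force: [-5.0, 0.7, 2.7]
width: 0.201
```

Request:
servo_tool(
  plan=[
    [[0,0,0],[0,0,0]],
    [[-0.2,0,0],[0,0,0]],
    [[-0.2,0,0],[0,0,0]],
    [[-0.2,0,0],[0,0,0]],
    [[-0.2,0,2],[0,0,0]],
    [[-0.2,0,6],[0,0,0]],
    [[-0.2,0,10.5],[0,0,0]],
    [[-3,-0.5,10.5],[0,0,0]],
    [[-8,-2,10.5],[0,0,8]],
    [[-12,-4,10.5],[0,0,16]],
    [[-14,-6,10.5],[0,0,16]],
    [[-14,-6,10.5],[0,0,16]],
  ],
  grip=0.5,
)

```text
clock: 18.2
position: [0.4275, -0.0899, 0.2792]
ee_rot: [0.856, 1.401, -0.842]
force: [0.5, -0.4, 0.2]
width: 0.5
```

Run:
```python
from geo import *
s,P,M=tool(); print(P,jawang(M),s['clock'],s['width'])
for n in('side','top'):
    p=arm.get_image(n); f=p['frame'][140:260,240:400] if n=='side' else p['frame'][120:240,270:430]
    cv2.imwrite(f'pics/{n}9.png',cv2.resize(f,None,fx=5,fy=5,interpolation=cv2.INTER_CUBIC))
```

```text
[ 0.42750043 -0.08993985  0.27918308] 27.485667483664876 18.2 0.4996444482203214
```

View pics/side9.png

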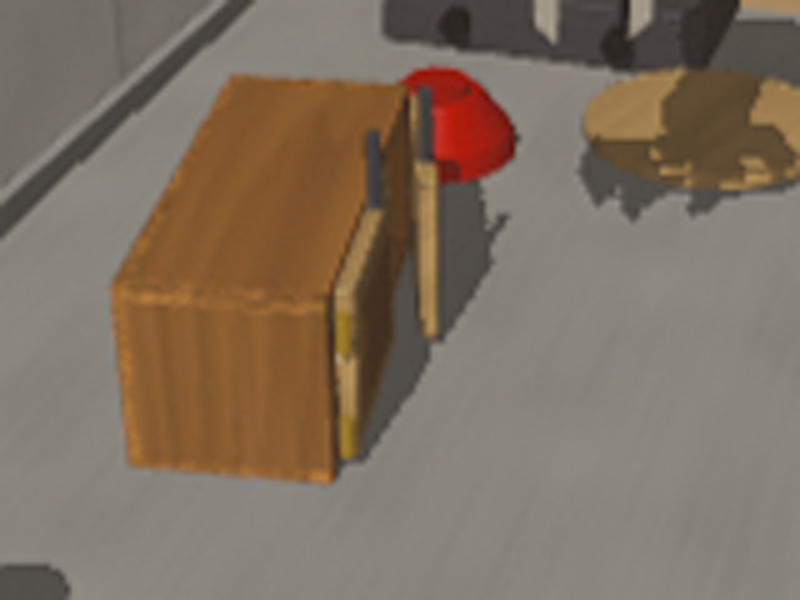

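View pics/top9.png

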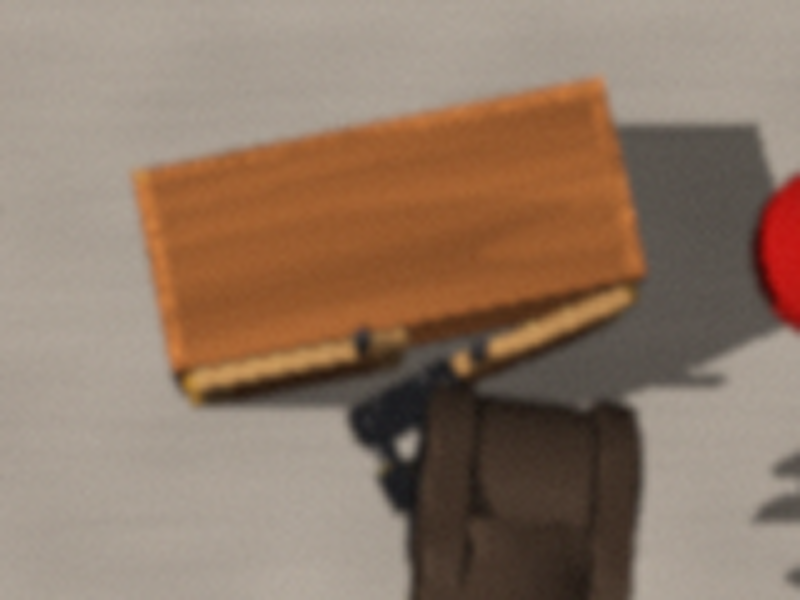

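Run:
```python
from geo import *
p=arm.get_image('top')
f=lambda u,v,z:pix2plane(p,[270+(u+.5)/5-.5,120+(v+.5)/5-.5],z)
print('br',f(480,348,.19),th_of('r',f(480,348,.19)))
print('bl',f(362,342,.19),th_of('l',f(362,342,.19)))
b,t=bar('r',.19); print(b)
s,P,M=tool(); th,_=th_of('r',f(480,348,.19)); b,t=bar('r',th)
print((f(480,348,.19)-P)*100, np.degrees(np.arctan2(t[1],t[0]))+180-jawang(M))
```

```text
br [ 0.55726585 -0.11323622  0.19      ] (np.float64(0.2054655754623755), np.float64(0.1220064827646628))
bl [ 0.56314049 -0.03091882  0.19      ] (np.float64(0.037085561655618944), np.float64(0.1266297063773648))
[ 0.55795116 -0.10975209]
[12.64424507 -2.6367427  -8.89934232] -5.863266002240074
```

Request:
servo_tool(
  plan=[
    [[4.5,-0.7,0],[0,0,-2]],
    [[9,-1.5,0],[0,0,-5.9]],
    [[12.9,-2.2,0],[0,0,-5.9]],
    [[12.9,-2.2,0],[0,0,-5.9]],
    [[12.9,-2.2,-3],[0,0,-5.9]],
    [[12.9,-2.2,-6],[0,0,-5.9]],
    [[12.9,-2.2,-8.5],[0,0,-5.9]],
    [[12.9,-2.2,-10],[0,0,-5.9]],
    [[12.9,-2.2,-10.5],[0,0,-5.9]],
    [[12.9,-2.2,-10.5],[0,0,-5.9]],
  ],
)

```text
clock: 19.35
position: [0.5599, -0.1082, 0.1733]
ee_rot: [0.93, 1.369, -0.918]
force: [0.3, -0.4, -0.4]
width: 0.499
```

Request:
servo_tool(
  plan=[
    [[0,0,0],[0,0,0]],
    [[0,0,0],[0,0,0]],
    [[0,0,0],[0,0,0]],
    [[0,0,0],[0,0,0]],
    [[0,0,0],[0,0,0]],
    [[0,0,0],[0,0,0]],
    [[0,0,0],[0,0,0]],
  ],
  grip=0.2,
)

```text
clock: 20.05
position: [0.5598, -0.1083, 0.1733]
ee_rot: [0.93, 1.368, -0.918]
force: [-0.6, -0.3, 1.0]
width: 0.201
```

Run:
```python
from geo import *
avg('r',4)
plan('r',[.3,.4,.5,.6])
p=arm.get_image('side');cv2.imwrite('pics/side10.png',cv2.resize(p['frame'][140:220,280:380],None,fx=7,fy=7,interpolation=cv2.INTER_CUBIC))
```

```text
avg F [-0.62 -0.28  0.57] sd [0.25 0.37 0.64] Ftan 0.68 th 0.172
t 20.25 th 0.172 r 0.1257 Ftan 0.81 F [-0.7 -0.6 -0.5] jaw-tan 1.9
0.3 [-1.47 -0.64] 7.4
0.4 [-2.55 -1.27] 13.1
0.5 [-3.56 -2.  ] 18.8
0.6 [-4.5  -2.83] 24.5
```

View pics/side10.png

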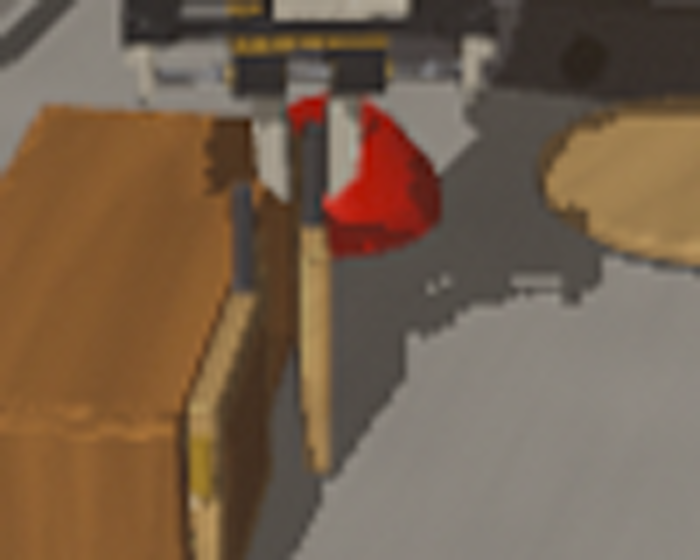

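Request:
servo_tool(
  plan=[
    [[-0.75,-0.3,0],[0,0,3.7]],
    [[-1.47,-0.64,0],[0,0,7.4]],
    [[-2.0,-0.93,0],[0,0,10]],
    [[-2.55,-1.27,0],[0,0,13.1]],
    [[-3.05,-1.62,0],[0,0,16]],
    [[-3.56,-2.0,0],[0,0,18.8]],
    [[-3.56,-2.0,0],[0,0,18.8]],
  ],
)

```text
clock: 21.0
position: [0.5239, -0.1287, 0.1734]
ee_rot: [0.678, 1.468, -0.667]
force: [-0.1, -0.4, 0.0]
width: 0.198
```

Run:
```python
from geo import *
avg('r',3)
plan('r',[.55,.6,.65,.7,.75,.8])
```

```text
avg F [ 0.08  0.1  -0.01] sd [0.41 0.42 0.27] Ftan -0.13 th 0.495
t 21.15 th 0.495 r 0.1256 Ftan 0.05 F [-0.5  0.5  0.1] jaw-tan 2.2
0.55 [-0.53 -0.45] 3.2
0.6 [-0.99 -0.87] 6.0
0.65 [-1.42 -1.32] 8.9
0.7 [-1.83 -1.79] 11.8
0.75 [-2.22 -2.28] 14.6
0.8 [-2.59 -2.79] 17.5
```

Request:
servo_tool(
  plan=[
    [[-0.53,-0.45,0],[0,0,3.2]],
    [[-0.99,-0.87,0],[0,0,6]],
    [[-1.42,-1.32,0],[0,0,8.9]],
    [[-1.83,-1.79,0],[0,0,11.8]],
    [[-1.83,-1.79,0],[0,0,11.8]],
  ],
)

```text
clock: 21.65
position: [0.5062, -0.1463, 0.1733]
ee_rot: [0.52, 1.513, -0.509]
force: [0.6, 0.9, 0.5]
width: 0.201
```

Run:
```python
from geo import *
avg('r',3)
plan('r',[.75,.8,.85,.9,.95])
```

```text
avg F [ 0.49 -0.09 -0.44] sd [0.13 0.2  0.58] Ftan -0.25 th 0.695
t 21.8 th 0.695 r 0.1255 Ftan -0.44 F [0.6 0.  0.3] jaw-tan 2.4
0.75 [-0.43 -0.54] 3.1
0.8 [-0.79 -1.05] 6.0
0.85 [-1.13 -1.57] 8.9
0.9 [-1.44 -2.11] 11.7
0.95 [-1.72 -2.67] 14.6
```

Request:
servo_tool(
  plan=[
    [[-0.43,-0.54,0],[0,0,3.1]],
    [[-0.79,-1.05,0],[0,0,6]],
    [[-1.13,-1.57,0],[0,0,8.9]],
    [[-1.44,-2.11,0],[0,0,11.7]],
    [[-1.44,-2.11,0],[0,0,11.7]],
  ],
)

```text
clock: 22.3
position: [0.4922, -0.1671, 0.1733]
ee_rot: [0.362, 1.546, -0.352]
force: [0.7, 0.6, 0.2]
width: 0.2
```

Run:
```python
from geo import *
avg('r',3)
plan('r',[.95,1,1.05,1.1,1.15])
```

```text
avg F [0.39 0.08 0.12] sd [0.22 0.4  0.24] Ftan -0.25 th 0.895
t 22.45 th 0.895 r 0.1253 Ftan -0.46 F [ 0.7  0.2 -0.2] jaw-tan 2.6
0.95 [-0.31 -0.62] 3.2
1 [-0.57 -1.19] 6.0
1.05 [-0.8  -1.77] 8.9
1.1 [-0.99 -2.36] 11.8
1.15 [-1.16 -2.96] 14.6
```

Request:
servo_tool(
  plan=[
    [[-0.31,-0.62,0],[0,0,3.2]],
    [[-0.57,-1.19,0],[0,0,6]],
    [[-0.8,-1.77,0],[0,0,8.9]],
    [[-0.99,-2.36,0],[0,0,11.8]],
    [[-0.99,-2.36,0],[0,0,11.8]],
  ],
)

```text
clock: 22.95
position: [0.4828, -0.1903, 0.1733]
ee_rot: [0.201, 1.567, -0.192]
force: [0.9, 0.5, 0.6]
width: 0.2
```

Run:
```python
from geo import *
avg('r',3)
plan('r',[1.15,1.2,1.25,1.3])
```

```text
avg F [-0.21 -0.06 -0.01] sd [0.43 0.15 0.38] Ftan 0.12 th 1.095
t 23.1 th 1.095 r 0.1251 Ftan -0.13 F [-0.   0.2  0.1] jaw-tan 2.8
1.15 [-0.18 -0.66] 3.1
1.2 [-0.32 -1.27] 6.0
1.25 [-0.43 -1.88] 8.9
1.3 [-0.5 -2.5] 11.7
```

Free at 1.1 rad with no resistance; on to 1.3, with a look.

Request:
servo_tool(
  plan=[
    [[-0.18,-0.66,0],[0,0,3.1]],
    [[-0.32,-1.27,0],[0,0,6]],
    [[-0.43,-1.88,0],[0,0,8.9]],
    [[-0.5,-2.5,0],[0,0,11.7]],
    [[-0.5,-2.5,0],[0,0,11.7]],
  ],
)

```text
clock: 23.6
position: [0.4781, -0.2149, 0.1733]
ee_rot: [0.042, 1.576, -0.033]
force: [-0.1, 1.1, 0.4]
width: 0.196
```

Run:
```python
from geo import *
avg('r',3)
plan('r',[1.4,1.45,1.5,1.55,1.57,1.6])
p=arm.get_image('side');cv2.imwrite('pics/side11.png',cv2.resize(p['frame'][120:240,260:420],None,fx=5,fy=5,interpolation=cv2.INTER_CUBIC))
```

```text
avg F [-0.34  0.35  0.36] sd [0.35 0.45 0.03] Ftan -0.31 th 1.295
t 23.75 th 1.295 r 0.1249 Ftan -0.91 F [-0.6  1.   0.4] jaw-tan 2.9
1.4 [-0.06 -1.3 ] 6.0
1.45 [-0.04 -1.93] 8.9
1.5 [ 0.01 -2.55] 11.7
1.55 [ 0.09 -3.17] 14.6
1.57 [ 0.13 -3.42] 15.7
1.6 [ 0.2  -3.79] 17.4
```

View pics/side11.png

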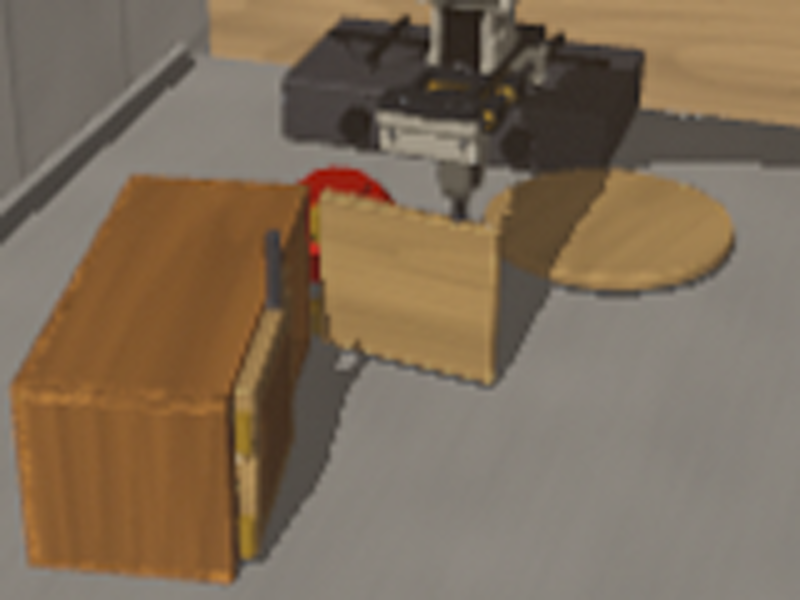

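Request:
servo_tool(
  plan=[
    [[-0.05,-0.65,0],[0,0,3]],
    [[-0.06,-1.3,0],[0,0,6]],
    [[-0.04,-1.93,0],[0,0,8.9]],
    [[0.01,-2.55,0],[0,0,11.7]],
    [[0.09,-3.17,0],[0,0,14.6]],
    [[0.2,-3.75,0],[0,0,17.2]],
    [[0.2,-3.75,0],[0,0,17.2]],
    [[0.2,-3.75,0],[0,0,17.2]],
  ],
)

```text
clock: 24.6
position: [0.4805, -0.2512, 0.1733]
ee_rot: [-0.193, 1.568, 0.201]
force: [0.0, 0.4, -0.2]
width: 0.2
```

Run:
```python
from geo import *
avg('r',3)
plan('r',[1.57])
```

```text
avg F [-0.18 -0.31 -0.24] sd [0.31 0.12 0.34] Ftan 0.27 th 1.594
t 24.75 th 1.594 r 0.1247 Ftan 0.24 F [ 0.  -0.2  0.1] jaw-tan 3.1
1.57 [-0.06  0.29] -1.4
```

Recentre to relieve contact, open, lift, retreat toward the robot's left.

Request:
servo_tool(
  plan=[
    [[-0.06,0.25,0],[0,0,0]],
    [[-0.06,0.25,0],[0,0,0]],
    [[-0.06,0.25,0],[0,0,0]],
    [[-0.06,0.25,0],[0,0,0]],
    [[-0.06,0.25,3],[0,0,0]],
    [[-0.06,0.25,7],[0,0,0]],
    [[-0.06,0.25,11],[0,0,0]],
    [[-3,4,12],[0,0,0]],
    [[-5,9,12],[0,0,0]],
    [[-7,14,12],[0,0,0]],
    [[-9,19,12],[0,0,0]],
    [[-11,24,12],[0,0,0]],
  ],
  grip=0.4,
)

```text
clock: 25.95
position: [0.3752, -0.0239, 0.2936]
ee_rot: [-0.194, 1.567, 0.201]
force: [0.8, 1.7, -0.3]
width: 0.404
```

Request:
servo_tool(
  plan=[
    [[-1,5,0],[0,0,0]],
    [[-2,10,0],[0,0,0]],
    [[-3,15,0],[0,0,0]],
    [[-5,20,0],[0,0,0]],
    [[-7,25,0],[0,0,0]],
    [[-8,30,0],[0,0,0]],
    [[-8,30,0],[0,0,0]],
  ],
)

```text
clock: 26.65
position: [0.2929, 0.2808, 0.294]
ee_rot: [-0.197, 1.566, 0.208]
force: [-0.3, -1.2, -0.7]
width: 0.402
```

Run:
```python
from geo import *
s=arm.observe(); print(s['clock'],s['position'])
for n in('side','top'):
    p=arm.get_image(n); f=p['frame'][120:240,260:420] if n=='side' else p['frame'][120:240,270:430]
    cv2.imwrite(f'pics/{n}12.png',cv2.resize(f,None,fx=5,fy=5,interpolation=cv2.INTER_CUBIC))
    cv2.imwrite(f'pics/{n}12f.png',p['frame'])
```

```text
26.65 [0.29294183 0.28084183 0.29396178]
```

View pics/top12.png

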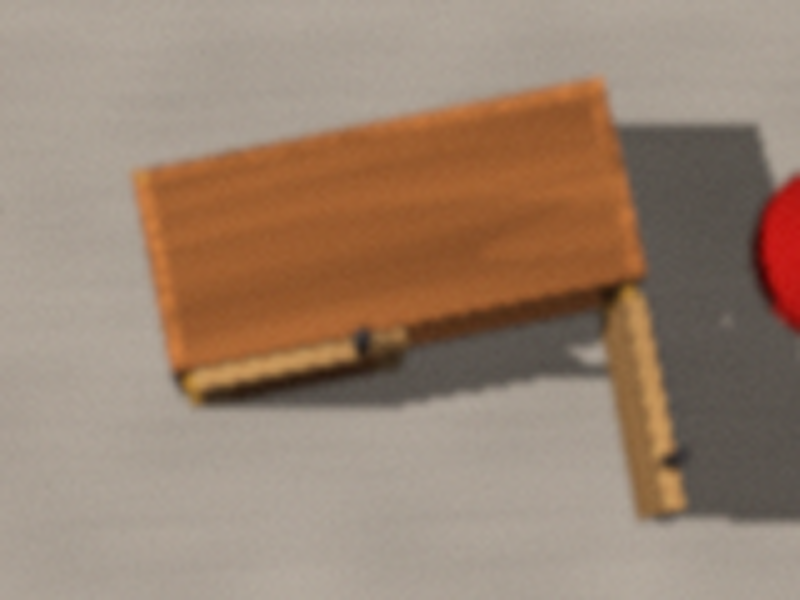

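View pics/side12f.png

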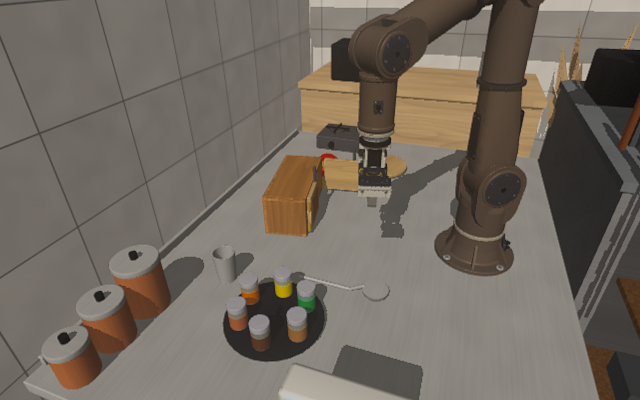

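```bash
python3 -c "
from cell import arm
print(arm.sign_off())"
```

```text
the job is handed in; nothing more can be done
None
```

The left door is the binding one and is now pushed shut. The right door swings freely and stands about square to the cabinet. I handed the job in at about 27 s.

**Concern: I pushed the left door past its stiffening point.** My model puts that point near 0.95–1.0 rad.
- I misread the early, small force rise as sensor bias and went on to a door angle of about 1.3 rad. I recognised the binding only when the door sprang back as I opened the fingers.
- The highest force I read along the swing was 7–8 N, under the 12 N limit.
- The stated stiffness (0.4 N/mm) over that travel would give about 13–17 N, so the two disagree. I cannot rule out that the limit was passed.

**Left door, shut:** I pushed it in until it met its stop, at about 5 N. In the last top picture its edge runs parallel to the cabinet front to within about 0.01 rad. An earlier estimate from its bar gave 0.037 rad, which is within the 2–3 mm measuring error.

**Right door, open:** I felt no resistance above the noise (less than 1 N) all the way to about 1.57 rad. The last top picture shows it at 90° to within about 2°.

**Everything else:** the arm is clear of the cabinet and doors. In the last pictures nothing else looked moved; I compared by eye and did not measure.

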